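# Reassemble a laundromat lint strainer and hold its outer lid clear

## Task

Put the cleaned lint strainer back together: thread the tall ring and then the flat ring down the spindle in the pot, each fully home, and then lower the nested pair of lids gently, as one, onto the pot until the inner lid sits on the rings and the outer lid on the rim. Then lift the outer lid alone, leaving the inner lid seated and undisturbed, and finish with the gripper still holding the outer lid level over the pot, clear above the inner lid's knob, so that I can lay the gasket on the rim. Leave the other things on the bench where they are.

Things in the scene. Friction and masses are not known exactly. Their poses are not given: they have to be found in the camera images.
- strainer: The strainer pot, fixed to the bench: grey, round, on a pedestal, open on top, 160 mm outside and 148 mm inside diameter. Origin on its axis on the bench, z up. Inner floor 28 mm, rim 80 mm above the bench. Flanged pipe stubs along its own +x and -x reach 123 mm from the axis (72 mm high); lugs along +y and -y reach 105 mm (58 mm high).
- spindle_foot (a point): Foot of the steel spindle: the point on the pot's axis at the inner floor, 28 mm above the bench; z up. The spindle is 24 mm thick for its first 22 mm, then steps in to 16 mm and ends in a tapered tip 52 mm above the floor, level with the rim. Home, the tall ring stands on the floor (centre 12 mm up) and the flat ring lies on it (centre 32 mm up).
- ring_tall_mid (a point): Centre (on the axis, half-way up) of the tall ring: white grooved plastic, outside diameter 56 to 59 mm, bore 30 mm, 24 mm high, 60 g; z along its axis. It lies flat on the rubber mat and goes first, over the thick part of the spindle.
- ring_flat_mid (a point): Centre (on the axis, half-way up) of the flat ring: white grooved plastic, outside diameter 56 to 59 mm, bore 21 mm, 16 mm high, 50 g; z along its axis. It lies flat on the same mat. Its bore passes only the thin part of the spindle, so it goes second.
- inner_knob (a point): Centre of the inner lid's black round knob, 24 mm in diameter and 24 mm high, 73 mm above the lid's lower edge; z up. Lifting by the knob lifts both lids together. While nested the knob's lower end is 8 mm and its top 32 mm above the neck of the outer lid (on the pot 6 and 30 mm). Seated on the rings, this point is 101 mm above the pot's floor.
- inner: The inner lid, an aluminium disc 136 mm in diameter with a down-turned edge; origin at the middle of its lower edge. Its flat underside, 12 mm up, comes to rest on the flat ring; a blind hole there, 23 mm wide and 15 mm deep, drops over the spindle's tip. A stem of 18 mm carries the knob up through the outer lid. It starts standing on the bench, 220 g (20 % less to 25 % more).
- outer_neck (a point): Point on the axis of the outer lid's neck, half-way up: 13 mm below its top edge and 13 mm above the lid's flat top; z up. The neck, an open upright tube 58 to 61 mm outside and 45 mm inside, can be gripped across its outside with the knob standing up between the fingers. Nested, this point is 34.5 mm below the knob's centre; with the lid on the pot's rim, 32 mm below it and 69 mm above the pot's floor.
- outer: The outer lid, an aluminium disc 176 mm in diameter with a down-turned skirt (168 mm inside, 16 mm deep) that goes outside the pot's rim; origin at the middle of the skirt's lower edge, 33 mm below the neck's point. 280 g (20 % less to 25 % more). It starts resting loosely on a shoulder of the inner lid; once it rests on the pot's rim it no longer bears on the inner lid.
- mat: Black rubber mat 220 x 160 mm, 3 mm thick, fixed on the bench; origin at the centre of its underside, x along its long side. The two rings lie on it about 65 mm either side of its middle along x, with the two wing nuts between them.
- wingnut0: Brass wing nut about 40 mm across on the mat, to be left alone. Origin at its underside.
- wingnut1: The other brass wing nut on the mat, to be left alone.
- wrench: Steel wrench 190 mm long lying on the bench, far right, to be left alone.
- mug: White mug 76 mm wide, 88 mm high, far left, to be left alone.
- brush: Cleaning brush 190 mm long lying beyond the pot, to be left alone.
- scoop: White open measuring cup 72 mm wide, 60 mm high, beyond the pot, to be left alone.
Not all that is in view belongs to the job. Leave any red or turquoise look-alike of the part that bears ring_flat_mid alone.

How it is judged:
On the way, in this order (a step that is already met when the one before it is completed fails the run):
1. the tall ring is fully home on the pot's floor, round the spindle (horizontal distance between ring_tall_mid and spindle_foot below 0.005 m and z of ring_tall_mid in the frame of spindle_foot between 0.0095 and 0.0145 m and angle between ring_tall_mid's own z axis and vertical below 0.06 rad), for 0.2 s.
2. the flat ring is fully home on the tall ring (all of step 1 and horizontal distance between ring_flat_mid and spindle_foot below 0.005 m and z of ring_flat_mid in the frame of spindle_foot between 0.0295 and 0.0345 m and angle between ring_flat_mid's own z axis and vertical below 0.06 rad), for 0.2 s.
3. the inner lid sits on the rings and the outer lid on the rim (horizontal distance between ring_flat_mid and spindle_foot below 0.005 m and z of ring_flat_mid in the frame of spindle_foot between 0.0295 and 0.0345 m and angle between ring_flat_mid's own z axis and vertical below 0.06 rad and horizontal distance between each of inner_knob, outer_neck and spindle_foot below 0.008 m and z of inner_knob in the frame of spindle_foot between 0.0985 and 0.1035 m and angle between each of inner_knob, outer_neck's own z axis and vertical below 0.05 rad and z of outer_neck in the frame of spindle_foot between 0.0665 and 0.072 m), for 0.2 s.
At the end, for the whole second after the job is handed in: Fingers hold the outer lid within 10 degrees of level, within 60 mm of the pot's axis, skirt 5 mm or more above the knob, touching neither inner lid nor pot. Inner lid seated (2.5 mm in height, knob 8 mm off axis, 3 degrees) and both rings home (2.5 mm in height, 5 mm off axis) (all of step 2 and horizontal distance between inner_knob and spindle_foot below 0.008 m and z of inner_knob in the frame of spindle_foot between 0.0985 and 0.1035 m and angle between inner_knob's own z axis and vertical below 0.05 rad and horizontal distance between outer_neck and spindle_foot below 0.06 m and z of outer_neck in the frame of inner_knob above 0.049 m and z of outer_neck in the frame of spindle_foot below 0.35 m and angle between outer_neck's own z axis and vertical below 0.17 rad and contact force between outer and the fingers above 1 N and contact force between outer and inner below 0.2 N and contact force between outer and strainer below 0.2 N); the arm keeps its last pose, push and grip.
It fails at once if the outer lid is parted from the inner lid while the inner lid is not seated on the rings in the pot (z of outer_neck in the frame of inner_knob above -0.022 m and not (horizontal distance between inner_knob and spindle_foot below 0.008 m and z of inner_knob in the frame of spindle_foot between 0.0985 and 0.1035 m and angle between inner_knob's own z axis and vertical below 0.05 rad)).
It fails at once if the pair of lids is dropped into the pot (horizontal distance between inner_knob and spindle_foot below 0.03 m and z of inner_knob in the frame of spindle_foot below 0.14 m and linear speed of inner above 0.4 m/s).
It fails at once if a bystander is moved by more than 30 mm (distance of any of wingnut0, wingnut1, wrench, mug, brush, scoop from where it was at the start of the episode above 0.03 m).
It also fails if it takes over 72 s, if anything falls off the work surface, if the arm or the gripper's body presses on something with over 40 N, if the wrist force passes 120 N, or if a joint passes its speed limit or range.

## Robot

A 7-joint arm with a two-finger parallel gripper is mounted at the origin on the work surface. World frame = base frame: x ahead of the robot, y to its left, z up, the work surface at z = 0. Lengths are in m, angles in rad, forces in N, time in s.
With the tool pointing down it reaches from about 0.4 to 0.85 m from the base axis. Payload 10.4 kg.
Tool frame: the origin (TCP) lies on the centre line of the jaws, within the pads' length; the fingertips stand r.finger_overhang ahead of it and the grasp point (between the pads) lies 5 mm behind it (r.finger_overhang is the distance from the TCP to the fingertips, in m); z points along the fingers, y is the line along which they close (so a half turn about z gives the same grasp; the last joint's range is limited). The gripper opens to 87 mm and grips with 3 to 60 N. Pads are 19 mm wide; open, the fingers measure 117 mm over their backs; the gripper's body (75 mm by 190 mm) begins 51 mm behind the grasp point.
Start: joints at [1.216, 0.332, -0.065, 1.46, 0.022, 1.35, -0.088], TCP at [0.204, -0.591, 0.237] pointing down, gripper open.
Joint ranges: [-2.6, 2.6], [-0.5, 2.12], [-1.47, 1.34], [0.16, 2.42], [-1.27, 4.41], [0.06, 2.06], [-2.6, 2.6]. Speed limits (rad/s): [2.22, 2.22, 2.79, 2.79, 3.14, 3.14, 3.14].

## Interface

Orientations are given as a unit quaternion [x, y, z, w].
In Python, from bench import read_state, viewer, r gives the robot as it stands.
- The arm moves only by the tool carry_out, never from a script. Its argument "moves" is a list of rows, each a list of 6 numbers: the shift along the tool's x, y, z in units of 40 mm (1.0 is 40 mm), then the turn, a rotation vector about the tool's x, y, z in units of 8 degrees (1.0 is 8 degrees). A call has 1 to 20 rows; each row shifts and turns the commanded pose from where the row before left it, along the tool's axes as they then stand; what a row does not reach is not made up. A row lasts 1/8 s, in which the tool goes at most 62.5 mm and 10.7 degrees, less where a joint would pass 70% of its speed; a pose out of reach is approached as far as the arm can. A call is refused whole if a number of a shift passes 1 or a number of a turn 1, either way. A call with a gripper value outside its range is refused whole. "fingers" is the finger opening in mm, from 0 to 87, set as the call begins (left out, the last holds). The fingers move at their own pace and stop on an object; "force" is the grip in N (left out, the last holds). Time passes only in rows, so rows that do not move let the fingers close. It gives the time, the measured TCP pose, the force, the opening and the grip force at its end, in the units of the state.
- read_state(): the state, without advancing time (a new reading comes with each control period).
- viewer.camera(name): name is "scene" or "top" or "wrist"; returns a dict with "pixels" (480x640x3 uint8, red, green, blue), "range_z" (480x640 float32, m along the optical axis (not along the pixel's ray), 0 where there is no reading), "fx", "fy", "cx", "cy" (pixels), "xyz" and "orientation" of the camera in the world. Camera axes: x right, y down, z forward; pixel columns grow to the right and rows downward; lengths in m; the calibration is good to about 2 mm. A picture is of the moment at which its call begins.
- r.close_job(): hands the job in; it is judged then, once.
The state is a dict: "time": time; "joint_positions": joint angles; "joint_vel": joint speeds; "joint_torque": joint torques, N m; "ee_pos": TCP position; "eef_rot": TCP orientation; "ft_force": force on the tool from outside, world axes, zero at the start; "torque": the same for the moment, N m; "width": finger opening in m; "grip_force": force on a finger pad.
Only numpy, scipy, OpenCV 4.12 (cv2) and the standard library are available. Lean on these libraries where they do the work, as an engineer would, in place of code of your own. Each camera call takes 0.05 s, during which the arm holds its last target. There are 200 camera calls.

## Working session

There is one attempt and no reset: what is moved stays moved. The work goes in short steps, Python scripts to look and compute and a tool call to move; the robot and the scene stay as the last step left them, time stands still between calls to the robot, and variables do not carry over. Pictures are saved under pics/ and viewed, at most 10 in all, crops included, and the job is handed in when it is done.

Besides the shell and the picture viewer there is one more tool, called after "Request:" as name(argument=value, ...) on one line, values as JSON. carry_out: Moves the arm, as the interface text tells. Its arguments: {"type":"object","properties":{"moves":{"type":"array","items":{"type":"array","items":{"type":"number"}}},"fingers":{"type":"number"},"force":{"type":"number"}},"required":["moves"]}

```bash
mkdir -p pics; ls
cat > h.py <<'E'
import numpy as np, cv2
from scipy.spatial.transform import Rotation as R
from bench import read_state, viewer, r
def cam(n):
    c=viewer.camera(n); z=c["range_z"]; v,u=np.mgrid[:480,:640]
    P=np.stack([(u-c["cx"])/c["fx"]*z,(v-c["cy"])/c["fy"]*z,z],-1)
    c["W"]=P@R.from_quat(c["orientation"]).as_matrix().T+np.array(c["xyz"]); c["ok"]=z>0
    return c
def save(n,img): cv2.imwrite(f"pics/{n}.png",img[...,::-1])
def fitc(xy):
    A=np.c_[2*xy,np.ones(len(xy))]; s=np.linalg.lstsq(A,(xy**2).sum(1),rcond=None)[0]
    return s[:2],np.sqrt(s[2]+s[0]**2+s[1]**2)
E
python3 - <<'E'
from h import *
s=read_state(); print(s["time"],s["ee_pos"],s["eef_rot"],r.finger_overhang,s["width"])
t=cam("top"); np.savez("top.npz",W=t["W"],px=t["pixels"],ok=t["ok"]); save("top",t["pixels"]); print(t["xyz"],t["fx"])
t=cam("scene"); np.savez("scene.npz",W=t["W"],px=t["pixels"],ok=t["ok"]);save("scene",t["pixels"]); print(t["xyz"])
E
```

```text
pics
0.0 [ 0.20349425 -0.59055743  0.2357497 ] [ 9.86267611e-01  1.65153512e-01 -1.41704882e-04 -7.04904471e-04] 0.014 0.08669646834888645
[0.42193534 0.00170827 0.89491447] 433.6014454994846
[ 1.14919889 -0.7227254   0.66890848]
```

View pics/top.png

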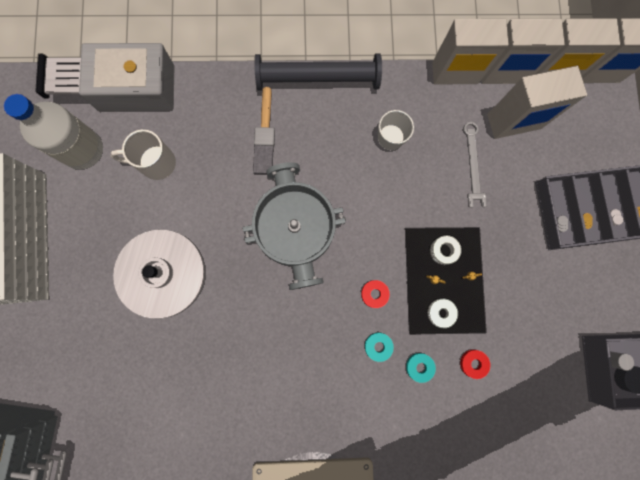

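View pics/scene.png

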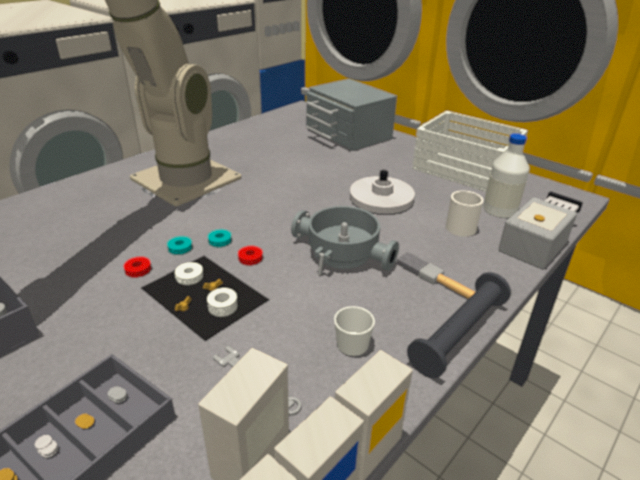

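The top view shows the pot at about (294,224) and the lid pair at (158,273) with its knob at (152,271). The two white rings are on the mat at (446,250) and (443,313). The red rings at (375,293) and (475,364) and the turquoise ones at (379,347) and (421,368) are look-alikes lying off the mat, so I'll leave them. Next I'll measure, with an enlarged crop of the mat.

Run:
```python
from h import *
d=np.load("top.npz"); W,px,ok=d["W"],d["px"],d["ok"]
v,u=np.mgrid[:480,:640]
crop=px[220:345,350:500]; save("crop",cv2.resize(crop,None,fx=5,fy=4.8,interpolation=cv2.INTER_CUBIC))
def near(cu,cv,rad): return ok&(np.hypot(u-cu,v-cv)<rad)
for n,cu,cv_ in(("A",446,250),("B",443,313)):
    m=near(cu,cv_,20); z=W[m][:,2]; zt=np.percentile(z,90); 
    t=m&(abs(W[...,2]-zt)<.003); p=W[t][:,:2]; 
    k=t.astype(np.uint8)
    cs,_=cv2.findContours(k,cv2.RETR_CCOMP,cv2.CHAIN_APPROX_NONE)
    print(n,"ztop",zt,"hist",np.histogram(z,np.arange(-.005,.05,.005))[0],"n",len(p))
    for c in sorted(cs,key=len)[-2:]:
        q=np.array([W[y,x,:2] for x,y in c[:,0]]); print("  circ",fitc(q),len(c))
# pot rim
m=near(294,224,60)&(abs(W[...,2]-.080)<.004); p=W[m][:,:2]
c=np.median(p,0)
for _ in range(5):
    rr=np.hypot(*(p-c).T); k=(rr>.072)&(rr<.083); c,rad=fitc(p[k])
print("pot",c,rad,k.sum(), W[m][:,2].mean())
m=near(294,224,10)&(W[...,2]>.06);print("spindle",W[m].mean(0),W[m][:,2].max(),m.sum())
# lids
m=near(158,273,60)&(W[...,2]>.02); z=W[m][:,2]; print(np.histogram(z,np.arange(.02,.13,.005)))
for lo,hi in((.035,.055),(.055,.085),(.085,.13)):
    k=m&(W[...,2]>lo)&(W[...,2]<hi)
    if k.sum()<5: continue
    cc,rad=cv2.minEnclosingCircle(W[k][:,:2].astype(np.float32)); print(lo,hi,k.sum(),cc,rad,W[k].mean(0),np.percentile(W[k][:,2],[10,50,90]))
```

```text
A ztop 0.02764394077608485 hist [ 25 609  77  29  37  80 371   7   0   0] n 402
  circ (array([ 0.5163122 , -0.28232262]), np.float64(0.01593274061520891)) 47
  circ (array([ 0.51629415, -0.28219617]), np.float64(0.027030673514747677)) 78
B ztop 0.020006539437449965 hist [ 17 578  75  29 413 125   0   0   0   0] n 478
  circ (array([ 0.38875532, -0.26946493]), np.float64(0.011300979275231573)) 31
  circ (array([ 0.38880506, -0.26913036]), np.float64(0.027105434943625228)) 80
pot [0.56865595 0.02626704] 0.07669779497383618 834 0.07995951180725974
spindle [0.5677716  0.02616849 0.07756598] 0.08230079944283042 61
(array([1268, 4297,  105,   45,   47,   52,  279,    9,    6,    9,   13,
         10,   85,   48,    0,    0,    0,    0,    0,    0,    0]), array([0.02 , 0.025, 0.03 , 0.035, 0.04 , 0.045, 0.05 , 0.055, 0.06 ,
       0.065, 0.07 , 0.075, 0.08 , 0.085, 0.09 , 0.095, 0.1  , 0.105,
       0.11 , 0.115, 0.12 , 0.125]))
0.035 0.055 423 (0.48272275924682617, 0.2967682182788849) 0.029380517080426216 [0.48127146 0.29346778 0.04902407] [0.03958785 0.05134831 0.05349416]
0.055 0.085 132 (0.4834546446800232, 0.2975676357746124) 0.026382820680737495 [0.48238795 0.29404594 0.07808981] [0.06427448 0.08251441 0.08458688]
0.085 0.13 48 (0.48211199045181274, 0.2976064383983612) 0.010949742048978806 [0.48155104 0.29722702 0.08592436] [0.08523602 0.08573429 0.08691163]
```

View pics/crop.png

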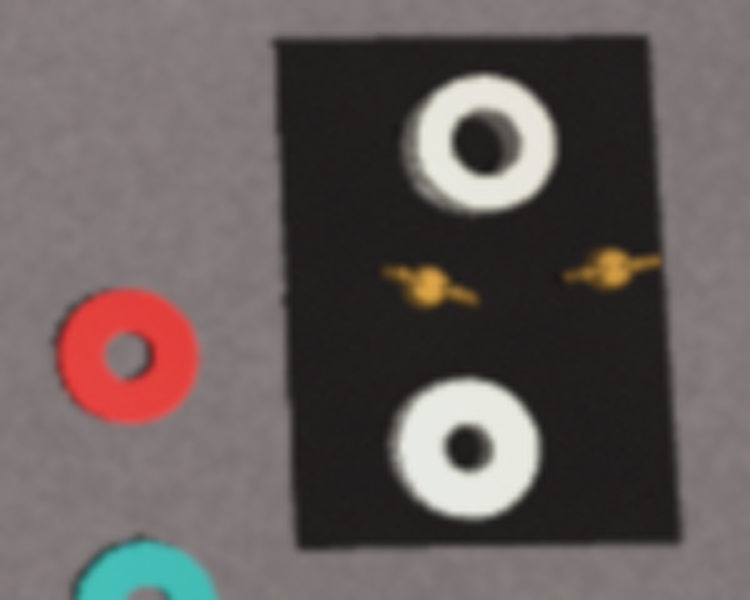

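The two white rings on the mat fit the description:
- **Tall ring:** px (446,250), top at z = 27.6 mm, wide bore of about 31 mm.
- **Flat ring:** px (443,313), top at z = 20 mm, bore of about 22 mm.

The crop confirms both are white and on the mat, the upper one having the larger bore, and the red and turquoise ones are off it. Moving to the tall ring now.

Request:
carry_out(moves=[[0,0,0,0,0,0.79],[0,0,0,0,0,0.79],[0,0,0,0,0,0.79],[0.78,-0.77,0,0,0,0],[0.78,-0.77,0,0,0,0],[0.78,-0.77,0,0,0,0],[0.78,-0.77,0,0,0,0],[0.78,-0.77,0,0,0,0],[0.78,-0.77,0,0,0,0],[0.78,-0.77,0,0,0,0],[0.78,-0.77,0,0,0,0],[0.78,-0.77,0,0,0,0],[0.78,-0.77,0,0,0,0],[0,0,0,0,0,0]], fingers=87, force=20)

```text
time: 1.85
ee_pos: [0.5176, -0.2788, 0.2361]
eef_rot: [1.0, 0.004, 0.0, -0.001]
ft_force: [-0.5, 0.1, -0.4]
width: 0.0872
grip_force: 0.0
```

Run:
```python
from h import *
s=read_state(); print(s["time"],s["ee_pos"],R.from_quat(s["eef_rot"]).as_matrix().round(3).tolist(),np.round(s["joint_positions"],2))
t=cam("wrist"); save("w1",t["pixels"]); W=t["W"]; print(t["xyz"],R.from_quat(t["orientation"]).as_matrix().round(3).tolist())
for zt in (.027,):
    m=t["ok"]&(abs(W[...,2]-zt)<.003)&(np.hypot(W[...,0]-.516,W[...,1]+.282)<.045)
    cs,_=cv2.findContours(m.astype(np.uint8),cv2.RETR_CCOMP,cv2.CHAIN_APPROX_NONE)
    for c in sorted(cs,key=len)[-2:]:
        q=np.array([W[y,x,:2] for x,y in c[:,0]]); print(fitc(q),len(c))
```

```text
1.85 [ 0.51757705 -0.27875739  0.23605695] [[1.0, 0.007, 0.0], [0.007, -1.0, 0.002], [0.0, -0.002, -1.0]] [ 0.66  0.27 -0.3   1.55  0.08  1.33 -1.2 ]
[ 0.59990343 -0.2790208   0.38390318] [[0.007, -0.955, -0.296], [-1.0, -0.007, 0.0], [-0.002, 0.296, -0.955]]
(array([ 0.5175641 , -0.28386219]), np.float64(0.015216058585004934)) 87
(array([ 0.5175101 , -0.28392469]), np.float64(0.027586896044740145)) 160
```

View pics/w1.png

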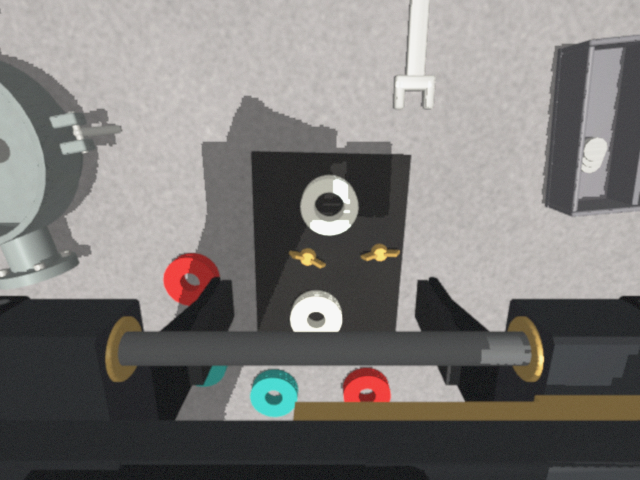

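The wrist view shows the tall ring at (329,205), with the wing nuts at (307,258) and (380,253) clear of the closing line along y. Descending and gripping.

Request:
carry_out(moves=[[0,0.125,0.8,0,0,0],[0,0,0.8,0,0,0],[0,0,0.8,0,0,0],[0,0,0.8,0,0,0],[0,0,0.8,0,0,0],[0,0,0.8,0,0,0],[0,0,0.2,0,0,0],[0,0,0.2,0,0,0],[0,0,0.2,0,0,0],[0,0,0,0,0,0]])

```text
time: 3.15
ee_pos: [0.5153, -0.2877, 0.0206]
eef_rot: [1.0, 0.0, -0.0, 0.0]
ft_force: [-0.4, 0.1, 0.7]
width: 0.0866
grip_force: 0.0
```

Request:
carry_out(moves=[[0,0,0,0,0,0],[0,0,0,0,0,0],[0,0,0,0,0,0],[0,0,0,0,0,0],[0,0,0,0,0,0]], fingers=45, force=20)

```text
time: 3.78
ee_pos: [0.5155, -0.2875, 0.0208]
eef_rot: [1.0, 0.001, 0.0, -0.0]
ft_force: [-1.4, 1.5, 2.5]
width: 0.0556
grip_force: 20.0
```

Request:
carry_out(moves=[[0,0,0.0,0,0,0],[0,0,-0.5,0,0,0],[0,0,-0.8,0,0,0],[0,0,-0.8,0,0,0],[0,0,-0.8,0,0,0],[-0.04,-0.6,-0.1,0,0,0],[-0.04,-0.8,0,0,0,0],[-0.04,-0.8,0,0,0,0],[-0.04,-0.8,0,0,0,0],[-0.04,-0.8,0,0,0,0],[-0.04,-0.8,0,0,0,0],[-0.04,-0.8,0,0,0,0],[-0.04,-0.8,0,0,0,0],[-0.04,-0.8,0,0,0,0],[-0.03,-0.84,0,0,0,0],[0,0,0,0,0,0],[0,0,0,0,0,0],[0,0,0,0,0,0]])

```text
time: 6.02
ee_pos: [0.4993, 0.025, 0.1404]
eef_rot: [1.0, -0.0, -0.0, 0.0]
ft_force: [0.5, -0.1, -0.4]
width: 0.0557
grip_force: 20.0
```

Run:
```python
from h import *
s=read_state(); print(s["time"],s["ee_pos"],s["width"],s["grip_force"],R.from_quat(s["eef_rot"]).as_rotvec())
t=cam("wrist"); save("w2",t["pixels"]); W=t["W"]; print(t["xyz"])
m=t["ok"]&(W[...,2]>.065)&(W[...,2]<.09)&(np.hypot(W[...,0]-.568,W[...,1]-.0262)<.02)
v,u=np.where(m); print("spin",m.sum(),u.mean(),v.mean(),W[m].mean(0),W[m].min(0),W[m].max(0))
m=t["ok"]&(abs(W[...,2]-.08)<.004); p=W[m][:,:2]; c=np.array([.568,.0262])
for _ in range(6):
    rr=np.hypot(*(p-c).T); k=(rr>.068)&(rr<.087); c,rad=fitc(p[k])
print("rim",c,rad,k.sum())
```

```text
6.025 [0.49927689 0.02504173 0.14044156] 0.0557331799757896 19.999563256278634 [ 3.14112036e+00 -7.07140592e-04 -3.87186115e-04]
[0.58166689 0.02448242 0.28825841]
spin 654 323.11467889908255 139.96941896024464 [0.57041451 0.02499024 0.07842861] [0.56268635 0.01735773 0.06509206] [0.57799745 0.03276318 0.08136769]
rim [0.57012334 0.02500699] 0.07616648975149 8350
```

View pics/w2.png

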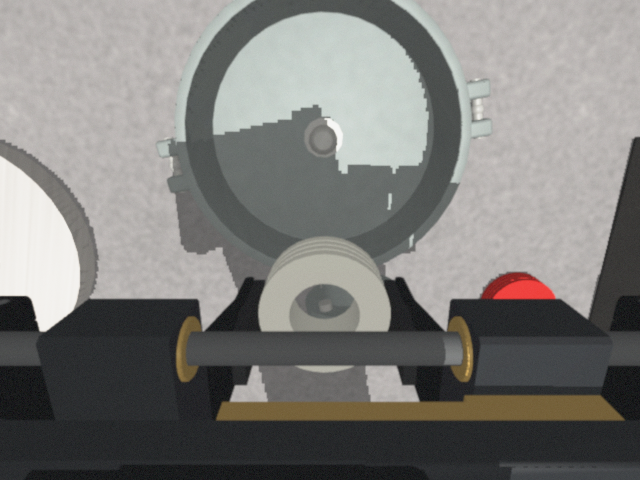

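The spindle is at (323,140), the rim is round it, and the held ring is seen at (325,305). I'll fit the held ring in the same camera.

```bash
cat >> h.py <<'E'
def held(t,ztop,tcp,r0=.0278,tol=.004):
    W=t["W"]; v,u=np.mgrid[:480,:640]
    m=t["ok"]&(abs(W[...,2]-ztop)<tol)&(np.hypot(W[...,0]-tcp[0],W[...,1]-tcp[1])<.034)
    p=W[m]; print("n",len(p),"z",np.percentile(p[:,2],[5,50,95]))
    from scipy.optimize import least_squares
    # rim: per-angle extreme points, upper half of image only
    c=np.array(tcp[:2])
    for _ in range(4):
        q=p[:,:2]-c; a=np.degrees(np.arctan2(q[:,1],q[:,0])); rr=np.hypot(*q.T)
        o=[];i=[]
        for b in range(-180,180,6):
            k=(a>=b)&(a<b+6)
            if k.sum()>5: o.append(p[k][rr[k].argmax(),:2]); i.append(p[k][rr[k].argmin(),:2])
        o=np.array(o);i=np.array(i); go=abs(np.hypot(*(o-c).T)-r0)<.004
        c,rad=fitc(o[go])
    print("outer",c,rad,go.sum()); return c
E
python3 - <<'E'
from h import *
t=cam("wrist"); s=read_state()
W=t["W"]; m=t["ok"]&(W[...,2]>.12)&(np.hypot(W[...,0]-.5,W[...,1]-.025)<.034); print(np.histogram(W[m][:,2],np.arange(.12,.2,.003)))
held(t,.1468,s["ee_pos"])
E
```

```text
(array([  73,  396,  499,  465,  549,  450,  473,  407, 5341, 1155,  220,
        174,  121,   93,  144,  160,  154,   63,  609,  128,  153,  190,
        209,  225,  217,  217]), array([0.12 , 0.123, 0.126, 0.129, 0.132, 0.135, 0.138, 0.141, 0.144,
       0.147, 0.15 , 0.153, 0.156, 0.159, 0.162, 0.165, 0.168, 0.171,
       0.174, 0.177, 0.18 , 0.183, 0.186, 0.189, 0.192, 0.195, 0.198]))
n 6727 z [0.14495069 0.14641385 0.14759256]
outer [0.50164768 0.02441494] 0.02830765181772886 44
```

Request:
carry_out(moves=[[0.6,-0.015,0,0,0,0],[0.6,0,0,0,0,0],[0.4,0,0,0,0,0],[0.115,0,0,0,0,0],[0,0,0,0,0,0],[0,0,0,0,0,0],[0,0,0.4,0,0,0],[0,0,0.4,0,0,0],[0,0,0.2,0,0,0],[0,0,0.2,0,0,0],[0,0,0,0,0,0]])

```text
time: 7.5
ee_pos: [0.5678, 0.0266, 0.0919]
eef_rot: [1.0, 0.0, -0.0, -0.0]
ft_force: [-0.2, 0.0, -0.5]
width: 0.0559
grip_force: 20.0
```

Request:
carry_out(moves=[[0,0,0.2,0,0,0],[0,0,0.2,0,0,0],[0,0,0.2,0,0,0],[0,0,0.2,0,0,0],[0,0,0.2,0,0,0],[0,0,0.15,0,0,0],[0,0,0,0,0,0],[0,0,0,0,0,0]])

```text
time: 8.5
ee_pos: [0.5682, 0.0266, 0.0466]
eef_rot: [1.0, 0.0, 0.0, 0.0]
ft_force: [0.5, -0.4, -0.4]
width: 0.0564
grip_force: 20.0
```

Request:
carry_out(moves=[[0,0,0,0,0,0],[0,0,0,0,0,0],[0,0,0,0,0,0],[0,0,-0.4,0,0,0],[0,0,-0.8,0,0,0],[0,0,-0.8,0,0,0],[0,0,-0.8,0,0,0],[0,0,-0.8,0,0,0],[0,0,0,0,0,0]], fingers=87)

```text
time: 9.62
ee_pos: [0.5696, 0.027, 0.1944]
eef_rot: [1.0, 0.001, 0.003, 0.0]
ft_force: [-0.4, -0.1, -0.1]
width: 0.087
grip_force: 0.0
```

Request:
carry_out(moves=[[-0.3,0.5,0,0,0,0],[-0.45,0.75,0,0,0,0],[-0.45,0.75,0,0,0,0],[-0.45,0.75,0,0,0,0],[-0.45,0.75,0,0,0,0],[-0.45,0.75,0,0,0,0],[-0.45,0.75,0,0,0,0],[-0.45,0.75,0,0,0,0],[-0.45,0.75,0,0,0,0],[-0.45,0.75,0,0,0,0],[-0.14,0.215,0,0,0,0],[0,0,0,0,0,0],[0,0,0,0,0,0]])

```text
time: 11.25
ee_pos: [0.3895, -0.271, 0.1906]
eef_rot: [1.0, 0.001, 0.0, -0.0]
ft_force: [-0.2, 0.0, 0.8]
width: 0.0875
grip_force: 0.0
```

Run:
```python
from h import *
s=read_state(); print(s["time"],s["ee_pos"],R.from_quat(s["eef_rot"]).as_rotvec())
t=cam("wrist"); W=t["W"]
m=t["ok"]&(abs(W[...,2]-.019)<.003)&(np.hypot(W[...,0]-.3895,W[...,1]+.270)<.045)
cs,_=cv2.findContours(m.astype(np.uint8),cv2.RETR_CCOMP,cv2.CHAIN_APPROX_NONE)
for c in sorted(cs,key=len)[-2:]:
    q=np.array([W[y,x,:2] for x,y in c[:,0]]); print(fitc(q),len(c))
held(t,.019,[.3895,-.27])
t=cam("top"); W=t["W"]; u0,v0=294,224
m=t["ok"]&(np.hypot(W[...,0]-.568,W[...,1]-.0262)<.034); print(np.histogram(W[m][:,2],np.arange(.02,.09,.005)))
m&=abs(W[...,2]-.052)<.004; print(cv2.minEnclosingCircle(W[m][:,:2].astype(np.float32)),np.median(W[m][:,2]))
```

```text
11.25 [ 0.38945155 -0.27097596  0.19055457] [-3.14126278e+00 -4.10417504e-03 -3.22043045e-04]
(array([ 0.38975128, -0.27087568]), np.float64(0.010758409007120176)) 66
(array([ 0.38977278, -0.27087204]), np.float64(0.027636875121031714)) 176
n 2715 z [0.01753084 0.01872404 0.01987285]
outer [ 0.38973338 -0.27085509] 0.027844856594037695 60
(array([  2, 209,  48,  21,  17,  61, 438,  18,   5,   3,   5,  33,  18]), array([0.02 , 0.025, 0.03 , 0.035, 0.04 , 0.045, 0.05 , 0.055, 0.06 ,
       0.065, 0.07 , 0.075, 0.08 , 0.085]))
((0.5691774487495422, 0.026972996070981026), 0.028144467622041702) 0.05224495059028622
```

The tall ring is home, with its top at z = 52 mm. Picking up the flat ring.

Request:
carry_out(moves=[[0,0,0.6,0,0,0],[0,0,0.8,0,0,0],[0,0,0.8,0,0,0],[0,0,0.8,0,0,0],[0,0,0.7,0,0,0],[0,0,0.3,0,0,0],[0,0,0.25,0,0,0],[0,0,0,0,0,0]])

```text
time: 12.35
ee_pos: [0.3889, -0.2721, 0.0206]
eef_rot: [1.0, 0.001, -0.0, -0.0]
ft_force: [0.3, -1.2, -0.7]
width: 0.0869
grip_force: 0.0
```

Request:
carry_out(moves=[[0,0,0,0,0,0],[0,0,0,0,0,0],[0,0,0,0,0,0],[0,0,0,0,0,0],[0,0,0,0,0,0]], fingers=45)

```text
time: 12.98
ee_pos: [0.3888, -0.2722, 0.0208]
eef_rot: [1.0, 0.0, 0.0, 0.0]
ft_force: [0.4, -0.1, 3.7]
width: 0.0553
grip_force: 20.0
```

Request:
carry_out(moves=[[0,0,-0.5,0,0,0],[0,0,-0.8,0,0,0],[0,0,-0.8,0,0,0],[0,0,-0.8,0,0,0],[0.18,-0.43,-0.1,0,0,0],[0.26,-0.7,0,0,0,0],[0.26,-0.7,0,0,0,0],[0.26,-0.7,0,0,0,0],[0.26,-0.7,0,0,0,0],[0.26,-0.7,0,0,0,0],[0.26,-0.7,0,0,0,0],[0.26,-0.7,0,0,0,0],[0.26,-0.7,0,0,0,0],[0.26,-0.7,0,0,0,0],[0.26,-0.7,0,0,0,0],[0,0,0,0,0,0],[0,0,0,0,0,0],[0,0,0,0,0,0]])

```text
time: 15.22
ee_pos: [0.4994, 0.024, 0.1404]
eef_rot: [1.0, -0.0, -0.0, 0.0]
ft_force: [-0.1, 0.2, -0.3]
width: 0.0559
grip_force: 20.0
```

Run:
```python
from h import *
s=read_state(); print(s["time"],s["ee_pos"],s["width"],R.from_quat(s["eef_rot"]).as_rotvec())
t=cam("wrist"); W=t["W"]
m=t["ok"]&(W[...,2]>.065)&(W[...,2]<.09)&(np.hypot(W[...,0]-.57,W[...,1]-.025)<.02)
print("spin",W[m].mean(0),W[m].min(0),W[m].max(0))
held(t,s["ee_pos"][2]-.0016,s["ee_pos"])
```

```text
15.225 [0.49942378 0.02403661 0.1404232 ] 0.055862335108912455 [ 3.14107646e+00 -1.02230952e-03 -4.54269169e-04]
spin [0.57043793 0.02495072 0.07840508] [0.5622573  0.01743265 0.06697429] [0.57785696 0.03283532 0.08160017]
n 7781 z [0.1369647  0.1382894  0.13940776]
outer [0.50037124 0.02336444] 0.028366440829535867 38
```

Request:
carry_out(moves=[[0.6,-0.04,0,0,0,0],[0.6,0,0,0,0,0],[0.4,0,0,0,0,0],[0.145,0,0,0,0,0],[0,0,0,0,0,0],[0,0,0,0,0,0],[0,0,0.4,0,0,0],[0,0,0.4,0,0,0],[0,0,0.2,0,0,0],[0,0,0.2,0,0,0],[0,0,0,0,0,0]])

```text
time: 16.65
ee_pos: [0.5692, 0.0268, 0.0919]
eef_rot: [1.0, 0.001, -0.0, -0.0]
ft_force: [0.6, 0.1, 0.3]
width: 0.0556
grip_force: 20.0
```

Request:
carry_out(moves=[[0,0,0.2,0,0,0],[0,0,0.2,0,0,0],[0,0,0.15,0,0,0],[0,0,0,0,0,0],[0,0,0,0,0,0]])

```text
time: 17.27
ee_pos: [0.5695, 0.0268, 0.0705]
eef_rot: [1.0, 0.0, -0.0, 0.0]
ft_force: [0.5, -0.1, -0.4]
width: 0.0556
grip_force: 20.0
```

Request:
carry_out(moves=[[0,0,0,0,0,0],[0,0,0,0,0,0],[0,0,0,0,0,0],[0,0,-0.4,0,0,0],[0,0,-0.8,0,0,0],[0,0,-0.8,0,0,0],[0,0,-0.8,0,0,0],[0,0,-0.4,0,0,0]], fingers=87)

```text
time: 18.27
ee_pos: [0.5702, 0.027, 0.2013]
eef_rot: [1.0, 0.001, 0.002, 0.0]
ft_force: [0.3, 0.5, 0.2]
width: 0.0868
grip_force: 0.0
```

Request:
carry_out(moves=[[-0.15,-0.5,0,0,0,0],[-0.22,-0.7,0,0,0,0],[-0.22,-0.7,0,0,0,0],[-0.22,-0.7,0,0,0,0],[-0.22,-0.7,0,0,0,0],[-0.22,-0.7,0,0,0,0],[-0.22,-0.7,0,0,0,0],[-0.22,-0.7,0,0,0,0],[-0.22,-0.7,0,0,0,0],[-0.22,-0.7,0,0,0,0],[-0.06,0,0,0,0,0],[0,0,0,0,0,0],[0,0,0,0,0,0]])

```text
time: 19.9
ee_pos: [0.4818, 0.2978, 0.1981]
eef_rot: [1.0, -0.0, -0.0, 0.0]
ft_force: [0.6, -0.6, -0.1]
width: 0.0871
grip_force: 0.0
```

Run:
```python
from h import *
s=read_state(); print(s["time"],s["ee_pos"],R.from_quat(s["eef_rot"]).as_rotvec())
t=cam("wrist"); W=t["W"]; save("w3",t["pixels"])
def top(W,ok,c,lo,hi,rm):
    m=ok&(W[...,2]>lo)&(W[...,2]<hi)&(np.hypot(W[...,0]-c[0],W[...,1]-c[1])<rm)
    p=W[m][:,:2].astype(np.float32); print(len(p),cv2.minEnclosingCircle(cv2.convexHull(p)),W[m].mean(0))
top(W,t["ok"],(.482,.297),.082,.09,.03); top(W,t["ok"],(.482,.297),.049,.056,.04); top(W,t["ok"],(.482,.297),.02,.032,.12)
t=cam("top"); W=t["W"]; top(W,t["ok"],(.569,.0262),.065,.071,.04)
m=t["ok"]&(np.hypot(W[...,0]-.568,W[...,1]-.0262)<.034); print(np.histogram(W[m][:,2],np.arange(.02,.09,.005))[0])
```

```text
19.9 [0.48181657 0.29777285 0.19809775] [ 3.14079255e+00 -6.60302208e-04 -5.54687898e-04]
750 ((0.48405739665031433, 0.2958192527294159), 0.012062081135809422) [0.48448325 0.29590553 0.08366923]
1579 ((0.48386287689208984, 0.2960069477558136), 0.029163895174860954) [0.48498968 0.29585007 0.05115143]
27580 ((0.48366329073905945, 0.29576075077056885), 0.08813527971506119) [0.49043113 0.29592609 0.02531093]
552 ((0.5692870020866394, 0.02727845124900341), 0.028251105919480324) [0.56897815 0.02743707 0.06817777]
[  1 172  34   7  10  10  19  20  18 516  55  28  23]
```

View pics/w3.png

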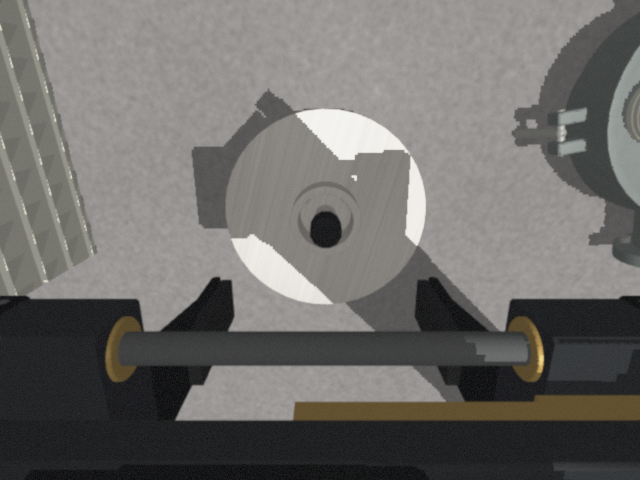

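The wrist view shows the knob at (326,229) inside the neck at (325,215). The flat ring is home, its top at z = 68 mm. Gripping the knob now, with the fingertips just above the neck.

Request:
carry_out(moves=[[0.055,0.035,0.6,0,0,0],[0,0,0.8,0,0,0],[0,0,0.8,0,0,0],[0,0,0.5,0,0,0],[0,0,0.3,0,0,0],[0,0,0.2,0,0,0],[0,0,0,0,0,0],[0,0,0,0,0,0]])

```text
time: 21.0
ee_pos: [0.4842, 0.2976, 0.0713]
eef_rot: [1.0, 0.0, 0.001, -0.0]
ft_force: [-0.4, 0.1, 0.7]
width: 0.0874
grip_force: 0.0
```

Request:
carry_out(moves=[[0,0,0.03,0,0,0],[0,0,0,0,0,0],[0,0,0,0,0,0],[0,0,0,0,0,0],[0,0,0,0,0,0],[0,0,0,0,0,0],[0,0,0,0,0,0],[0,0,0,0,0,0]], fingers=10, force=45)

```text
time: 22.0
ee_pos: [0.4838, 0.2971, 0.0693]
eef_rot: [1.0, 0.0, -0.0, 0.0]
ft_force: [0.5, -0.2, 0.9]
width: 0.0226
grip_force: 45.0
```

Request:
carry_out(moves=[[0,0,-0.1,0,0,0],[0,0,-0.2,0,0,0],[0,0,-0.3,0,0,0],[0,0,-0.4,0,0,0],[0,0,-0.5,0,0,0],[0,0,-0.5,0,0,0],[0,0,-0.4,0,0,0],[0,0,-0.3,0,0,0],[0,0,-0.2,0,0,0],[0,0,0,0,0,0]])

```text
time: 23.25
ee_pos: [0.484, 0.2974, 0.1856]
eef_rot: [1.0, 0.0, 0.0, -0.0]
ft_force: [1.0, 0.4, -6.2]
width: 0.0229
grip_force: 45.0
```

Request:
carry_out(moves=[[0.05,0.15,0,0,0,0],[0.1,0.3,0,0,0,0],[0.15,0.45,0,0,0,0],[0.17,0.55,0,0,0,0],[0.18,0.57,0,0,0,0],[0.18,0.57,0,0,0,0],[0.18,0.57,0,0,0,0],[0.18,0.57,0,0,0,0],[0.18,0.57,0,0,0,0],[0.18,0.57,0,0,0,0],[0.18,0.55,0,0,0,0],[0.17,0.52,0,0,0,0],[0.155,0.45,0,0,0,0],[0.12,0.38,0,0,0,0],[0.1,0.3,0,0,0,0],[0.06,0.27,0,0,0,0],[0,0,0,0,0,0],[0,0,0,0,0,0],[0,0,0,0,0,0]])

```text
time: 25.62
ee_pos: [0.5774, 0.0046, 0.1854]
eef_rot: [1.0, 0.001, 0.0, -0.0]
ft_force: [-0.2, 0.4, -5.4]
width: 0.0228
grip_force: 45.0
```

Run:
```python
from h import *
s=read_state(); print(s["time"],s["ee_pos"],s["width"],s["ft_force"],R.from_quat(s["eef_rot"]).as_rotvec())
t=cam("wrist"); W=t["W"]; save("w4",t["pixels"])
x,y,z=s["ee_pos"]; m=t["ok"]&(np.hypot(W[...,0]-x,W[...,1]-y)<.11)
h,e=np.histogram(W[m][:,2],np.arange(.08,.24,.005)); print(dict(zip(e.round(3),h)))
zl=z-.0695+.0255+0.0
m&=abs(W[...,2]-zl)<.006; p=W[m]; A=np.c_[p[:,:2]-[x,y],np.ones(len(p))]; sol=np.linalg.lstsq(A,p[:,2],rcond=None)[0]; print("plane",sol,len(p))
c=np.array([x,y])
for _ in range(5):
    q=p[:,:2]-c; a=np.degrees(np.arctan2(q[:,1],q[:,0])); rr=np.hypot(*q.T); o=[]
    for b in range(-180,180,4):
        k=(a>=b)&(a<b+4)
        if k.any(): 
            j=rr[k].argmax()
            if abs(rr[k][j]-.088)<.004:o.append(p[k][j,:2])
    c,rad=fitc(np.array(o))
print("lid",c,rad,len(o))
m=t["ok"]&(abs(W[...,2]-.08)<.004); p=W[m][:,:2]; c=np.array([.57,.025])
rr=np.hypot(*(p-c).T); k=(rr>.068)&(rr<.087); print("rim pts",k.sum(), fitc(p[k]) if k.sum()>50 else 0)
```

```text
25.625 [0.57737823 0.00460998 0.18541919] 0.02283269466905486 [-0.21166531  0.38460602 -5.41180315] [-3.14140213e+00 -3.07897899e-03 -1.43233685e-04]
{np.float64(0.08): np.int64(0), np.float64(0.085): np.int64(0), np.float64(0.09): np.int64(0), np.float64(0.095): np.int64(0), np.float64(0.1): np.int64(0), np.float64(0.105): np.int64(0), np.float64(0.11): np.int64(0), np.float64(0.115): np.int64(0), np.float64(0.12): np.int64(0), np.float64(0.125): np.int64(0), np.float64(0.13): np.int64(0), np.float64(0.135): np.int64(1069), np.float64(0.14): np.int64(46910), np.float64(0.145): np.int64(340), np.float64(0.15): np.int64(376), np.float64(0.155): np.int64(408), np.float64(0.16): np.int64(414), np.float64(0.165): np.int64(2532), np.float64(0.17): np.int64(194), np.float64(0.175): np.int64(307), np.float64(0.18): np.int64(468), np.float64(0.185): np.int64(531), np.float64(0.19): np.int64(546), np.float64(0.195): np.int64(1527), np.float64(0.2): np.int64(686), np.float64(0.205): np.int64(447), np.float64(0.21): np.int64(436), np.float64(0.215): np.int64(397), np.float64(0.22): np.int64(451), np.float64(0.225): np.int64(168), np.float64(0.23): np.int64(175)}
plane [-0.00090819  0.00196564  0.1413973 ] 48153
lid [0.57792421 0.00414581] 0.08744612024866881 62
rim pts 0 0
```

View pics/w4.png

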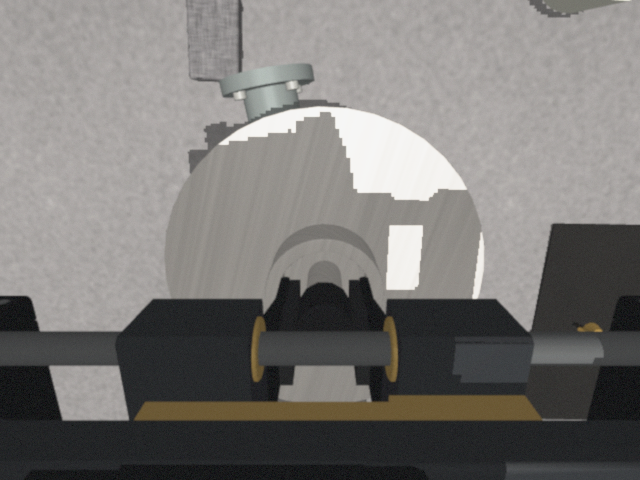

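The wrist view shows the pair held level, with the lid rim top at (325,105) and the pot's pipe at (268,85). I overshot y by about 21 mm, so I'll correct that and then lower.

Request:
carry_out(moves=[[-0.05,-0.12,0,0,0,0],[-0.09,-0.25,0,0,0,0],[-0.05,-0.15,0,0,0,0],[0,0,0,0,0,0],[0,0,0,0,0,0],[0,0,0,0,0,0],[0,0,0,0,0,0]])

```text
time: 26.55
ee_pos: [0.5699, 0.0243, 0.1853]
eef_rot: [1.0, 0.0, -0.0, 0.0]
ft_force: [-0.8, -0.5, -5.7]
width: 0.0228
grip_force: 45.0
```

Run:
```python
from h import *
for _ in range(3):
    s=read_state(); t=cam("wrist"); print(s["ee_pos"],s["ft_force"])
```

```text
[0.5699138  0.02433867 0.18531572] [-0.82923446 -0.50785257 -5.70179935]
[0.56991933 0.02439598 0.18532393] [ 0.0191667   0.68126194 -5.61630943]
[0.56990919 0.02446148 0.18534982] [-0.26448161 -0.4561131  -4.558618  ]
```

Request:
carry_out(moves=[[0,-0.03,0,0,0,0],[0,0,0.1,0,0,0],[0,0,0.2,0,0,0],[0,0,0.2,0,0,0],[0,0,0.2,0,0,0],[0,0,0.2,0,0,0],[0,0,0.15,0,0,0],[0,0,0.1,0,0,0],[0,0,0.05,0,0,0],[0,0,0,0,0,0]])

```text
time: 27.95
ee_pos: [0.5699, 0.0258, 0.1374]
eef_rot: [1.0, 0.0, 0.0, 0.0]
ft_force: [-0.1, 1.5, -5.1]
width: 0.0227
grip_force: 45.0
```

Request:
carry_out(moves=[[0,0,0.05,0,0,0],[0,0,0.05,0,0,0],[0,0,0.05,0,0,0],[0,0,0.05,0,0,0],[0,0,0.05,0,0,0],[0,0,0,0,0,0]])

```text
time: 28.7
ee_pos: [0.5701, 0.0259, 0.1276]
eef_rot: [1.0, 0.0, 0.0, 0.0]
ft_force: [0.5, 0.0, -2.4]
width: 0.0229
grip_force: 45.0
```

Request:
carry_out(moves=[[0,0,0.02,0,0,0],[0,0,0.02,0,0,0],[0,0,0.015,0,0,0],[0,0,0,0,0,0],[0,0,0,0,0,0]])

```text
time: 29.32
ee_pos: [0.57, 0.0258, 0.1253]
eef_rot: [1.0, 0.0, 0.0, 0.0]
ft_force: [-0.1, 0.5, -0.3]
width: 0.0228
grip_force: 45.0
```

Request:
carry_out(moves=[[0,0,0,0,0,0],[0,0,0,0,0,0],[0,0,0,0,0,0],[0,0,0,0,0,0],[0,0,0,0,0,0],[0,0,0,0,0,0],[0,0,0,0,0,0]], fingers=87)

```text
time: 30.2
ee_pos: [0.5699, 0.0258, 0.1252]
eef_rot: [1.0, 0.0, 0.0, 0.0]
ft_force: [0.9, -0.2, 0.2]
width: 0.0831
grip_force: 0.0
```

Request:
carry_out(moves=[[0,0,-0.4,0,0,0],[0,0,-0.8,0,0,0],[0,0,-0.8,0,0,0],[-0.4,0,-0.5,0,0,0],[-0.5,0,0,0,0,0],[0,0,0,0,0,0],[0,0,0,0,0,0]])

```text
time: 31.08
ee_pos: [0.5344, 0.0257, 0.2256]
eef_rot: [1.0, 0.0, 0.0, 0.0]
ft_force: [0.5, -0.1, 0.1]
width: 0.0873
grip_force: 0.0
```

```bash
cat > look.py <<'E'
from h import *
s=read_state(); print(s["time"],s["ee_pos"])
for n in("wrist","top"):
    t=cam(n); W=t["W"]
    def top(lo,hi,rm):
        m=t["ok"]&(W[...,2]>lo)&(W[...,2]<hi)&(np.hypot(W[...,0]-.57,W[...,1]-.026)<rm)
        p=W[m].astype(np.float32); 
        if len(p)>5: print(n,len(p),cv2.minEnclosingCircle(p[:,:2].copy()),np.median(p[:,2]))
    top(.136,.146,.03); top(.106,.114,.04); top(.078,.09,.12)
E
python3 look.py
```

```text
31.075 [0.53437465 0.02565155 0.22562462]
wrist 1077 ((0.5701911449432373, 0.02515515312552452), 0.01208932138979435) 0.1396092
wrist 2158 ((0.5697673559188843, 0.025077074766159058), 0.02911384031176567) 0.1096642
wrist 36426 ((0.5698879361152649, 0.025029288604855537), 0.08842776715755463) 0.083747044
```

Both lids are seated: knob top at 140 mm, neck top at 110 mm, centred within 0.5 mm. Going down to grip the neck.

Request:
carry_out(moves=[[0.5,0,0,0,0,0],[0.38,0,0,0,0,0],[0,0,0,0,0,0],[0,0,0.5,0,0,0],[0,0,0.6,0,0,0],[0,0,0.6,0,0,0],[0,0,0.6,0,0,0],[0,0,0.4,0,0,0],[0,0,0.2,0,0,0],[0,0,0.15,0,0,0],[0,0,0,0,0,0],[0,0,0,0,0,0]])

```text
time: 32.67
ee_pos: [0.5695, 0.0258, 0.1037]
eef_rot: [1.0, 0.0, 0.0, 0.0]
ft_force: [0.5, 0.2, 0.1]
width: 0.0872
grip_force: 0.0
```

Request:
carry_out(moves=[[0,0,0.05,0,0,0],[0,0,0,0,0,0]])

```text
time: 32.92
ee_pos: [0.5691, 0.0258, 0.1012]
eef_rot: [1.0, 0.0, 0.0, 0.0]
ft_force: [-0.0, 0.1, 0.2]
width: 0.087
grip_force: 0.0
```

Request:
carry_out(moves=[[0,0,0,0,0,0],[0,0,0,0,0,0],[0,0,0,0,0,0],[0,0,0,0,0,0],[0,0,0,0,0,0],[0,0,0,0,0,0]], fingers=45, force=30)

```text
time: 33.67
ee_pos: [0.5691, 0.0258, 0.1012]
eef_rot: [1.0, 0.0, 0.0, 0.0]
ft_force: [0.0, -0.0, 0.2]
width: 0.058
grip_force: 30.0
```

Gripped. Lifting straight up by about 120 mm.

Request:
carry_out(moves=[[0,0,-0.05,0,0,0],[0,0,-0.1,0,0,0],[0,0,-0.15,0,0,0],[0,0,-0.2,0,0,0],[0,0,-0.25,0,0,0],[0,0,-0.3,0,0,0],[0,0,-0.3,0,0,0],[0,0,-0.3,0,0,0],[0,0,-0.3,0,0,0],[0,0,-0.3,0,0,0],[0,0,-0.25,0,0,0],[0,0,-0.2,0,0,0],[0,0,-0.15,0,0,0],[0,0,-0.1,0,0,0],[0,0,-0.05,0,0,0],[0,0,0,0,0,0],[0,0,0,0,0,0],[0,0,0,0,0,0]])

```text
time: 35.92
ee_pos: [0.569, 0.0258, 0.221]
eef_rot: [1.0, 0.0, -0.0, 0.0]
ft_force: [-0.1, -0.3, -3.6]
width: 0.0582
grip_force: 30.0
```

Run:
```python
from h import *
s=read_state(); print(s["time"],s["ee_pos"],s["ft_force"],s["width"],s["grip_force"],np.abs(s["joint_vel"]).max())
t=cam("scene"); save("s2",cv2.resize(t["pixels"][120:320,240:500],None,fx=3,fy=3)); W=t["W"]
m=t["ok"]&(np.hypot(W[...,0]-.57,W[...,1]-.026)<.016)&(W[...,2]>.09)&(W[...,2]<.16); print(m.sum(),W[m].mean(0) if m.any() else 0,np.histogram(W[m][:,2],np.arange(.09,.165,.005))[0])
t=cam("wrist"); W=t["W"]; x,y,z=s["ee_pos"]
m=t["ok"]&(np.hypot(W[...,0]-x,W[...,1]-y)<.09)&(np.hypot(W[...,0]-x,W[...,1]-y)>.034)&(abs(W[...,2]-(z-.0172))<.02); p=W[m]
print(np.linalg.lstsq(np.c_[p[:,:2]-[x,y],np.ones(len(p))],p[:,2],rcond=None)[0],len(p))
```

```text
35.925 [0.5689979  0.02577501 0.22095975] [-0.10223241 -0.2976774  -3.62176744] 0.05815116832163502 30.000109133688966 0.0011329503983624977
182 [0.57375372 0.01970127 0.11666237] [16 17 15 18 15 13 23 21 26 17  1  0  0  0  0]
[-0.00177707  0.00023214  0.20366097] 56704
```

View pics/s2.png

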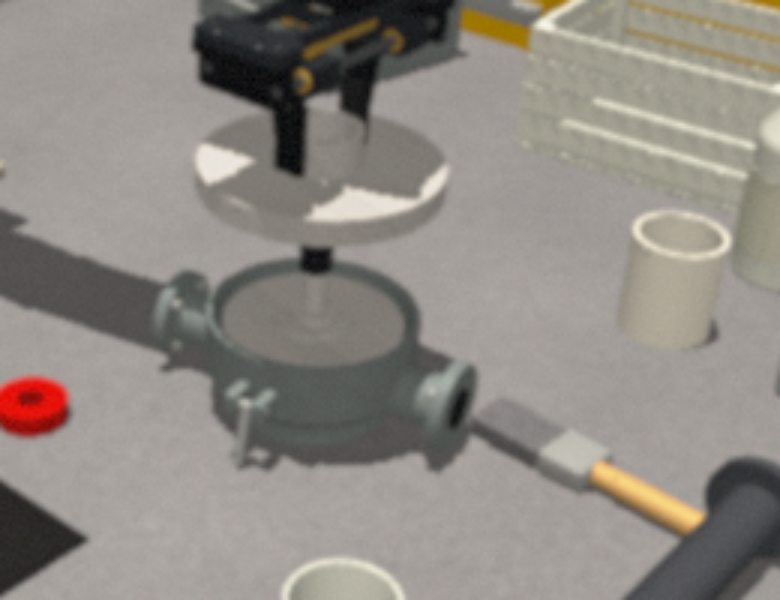

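The scene view shows the outer lid held level at (320,175), clear of the knob at (316,260). The inner lid is seated in the pot, its knob top at about 141 mm, and the bystanders in this view look undisturbed. Handing in.

```bash
python3 -c "
from bench import r
print(r.close_job())"
```

```text
the job is handed in; nothing more can be done
None
```

I've handed the job in: both rings are home, the inner lid is seated on them, and the gripper holds the outer lid level over the pot, its skirt about 43 mm above the knob; the hand-in returned no verdict.

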